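# Load the shaker tray and set its counterweight

## Robot

A 6-joint arm with a two-finger parallel gripper is mounted at the origin on the work surface. World frame = base frame: x ahead of the robot, y to its left, z up, the work surface at z = 0. Lengths are in m, angles in rad, forces in N, time in s.
With the tool pointing down it reaches from about 0.35 to 0.875 m from the base axis. Payload 15.5 kg.
Tool frame: the origin (TCP) lies midway between the tips of the shut fingers; the grasp point (between the pads) lies 19 mm behind it; z points along the fingers, y is the direction in which the jaws open and shut (so a half turn about z gives the same grasp; the last joint's range is limited). The gripper opens to 85 mm and grips with 20 to 120 N. Pads are 22 mm wide; open, the fingers measure 114 mm over their backs; the gripper's body (76 mm by 85 mm) begins 54 mm behind the grasp point. The pads swing forward as they close: fully open they stand 13 mm farther back than shut.
Start: joints at [-1.413, 0.494, 1.345, -0, 1.302, -0.096], TCP at [0.156, -0.605, 0.231] pointing down, gripper open.
Joint ranges: [-2.91, 2.91], [-0.82, 2.16], [0.22, 2.67], [-1.22, 4.37], [0.12, 2.79], [-3.08, 3.08]. Speed limits (rad/s): [1.89, 1.89, 2.57, 3.01, 3.01, 3.01].

## Interface

Orientations are given as a unit quaternion [x, y, z, w].
In Python, from station import manip gives the robot as it stands.
- The arm moves only by the tool carry_out, never from a script. Its argument "targets" is text: rows parted by semicolons, each of 5 numbers parted by spaces: the shift along the tool's x, y, z in m, then the turn about the tool's z in degrees, then the gripper's target within -1 to 1 (shut at 1, half-way at 0, fully open at -1). A call has 1 to 20 rows; each row is the pose to reach, as a shift and turn from the pose commanded when the call began, along the tool's axes at that moment; what a row does not reach only later rows make up. A row lasts 1/8 s, in which the tool goes at most 62.5 mm and 10.7 degrees, less where a joint would pass 70% of its speed; a pose out of reach is approached as far as the arm can. A call with a gripper value outside its range is refused whole. The fingers move at their own pace and stop on an object; the grip force is fixed at half the most. Time passes only in rows, so rows that repeat a pose let the fingers close. It gives the time, the measured TCP pose, the force and the opening at its end, in the units of the state.
- manip.get_state(): the state, without advancing time (a new reading comes with each control period).
- manip.read_camera(name): name is "side" or "top"; returns a dict with "frame" (480x640x3 uint8, red, green, blue), "mtx" (3x3 intrinsics, pixels), "world_to_cam" (4x4, takes a point from world to camera coordinates). Camera axes: x right, y up, looking along -z (the intrinsics and any distortion apply to the point x, -y, -z); pixel columns grow to the right and rows downward; lengths in m; the calibration is good to about 2 mm. A picture is of the moment at which its call begins. There is no depth.
- manip.job_done(): hands the job in, once; it reports no verdict.
The state is a dict: "t": time; "q": joint angles; "joint_vel": joint speeds; "joint_efforts": joint torques, N m; "tcp_pos": TCP position; "ee_rot": TCP orientation; "contact_force": force on the tool from outside, world axes, zero at the start; "moment": the same for the moment, N m; "gripper_width": finger opening in m.
Only numpy, scipy, OpenCV 4.12 (cv2) and the standard library are available. Lean on these libraries where they do the work, as an engineer would, in place of code of your own. Each camera call takes 0.05 s, during which the arm holds its last target.

## Task

Load the shaker tray: stand each of the three round amber bottles upright inside the rubber ring of its own size (largest bottle in the largest ring, smallest in the smallest), and leave the square bottles standing where they are. Only when all three are in, slide the counterweight along the tray's rail until it is centred on the white mark, and let go.

Things in the scene. Friction and masses are not known exactly. Their poses are not given: they have to be found in the camera images.
- round_large_center (a point): the large ROUND bottle: amber glass cylinder 56 mm in diameter with a paper band and a white screw cap, 95 mm tall over the cap, standing upright and loose; straight wall up to 61 mm above its foot, above that it narrows to the cap (35 mm diameter, 22 mm high). 0.06 to 0.28 kg. This point: on its axis, half-way up (47.5 mm above its foot), z along the axis (up)
- round_medium_center (a point): the medium ROUND bottle: amber glass cylinder 44 mm in diameter with a paper band and a white screw cap, 85 mm tall over the cap, standing upright and loose; straight wall up to 51 mm above its foot, above that it narrows to the cap (27 mm diameter, 22 mm high). 0.06 to 0.28 kg. This point: on its axis, half-way up (42.5 mm above its foot), z along the axis (up)
- round_small_center (a point): the small ROUND bottle: amber glass cylinder 34 mm in diameter with a paper band and a white screw cap, 75 mm tall over the cap, standing upright and loose; straight wall up to 41 mm above its foot, above that it narrows to the cap (21 mm diameter, 22 mm high). 0.06 to 0.28 kg. This point: on its axis, half-way up (37.5 mm above its foot), z along the axis (up)
- square_large_center (a point): the larger SQUARE bottle, a look-alike that stays put: amber glass with paper band and white cap, 48 x 48 mm square body, 90 mm tall, upright, loose. This point: on its axis, half-way up
- square_small_center (a point): the smaller SQUARE bottle, a look-alike that stays put: amber glass with paper band and white cap, 36 x 36 mm square body, 78 mm tall, upright, loose. This point: on its axis, half-way up
- seat_large: the large rubber seat ring, fixed in the shaker tray: inner diameter 74 mm, outer 82 mm, 5 mm high; the large round bottle stands inside it on the bare tray floor. Origin: its centre on the tray floor (5 mm above the bench); z up, y along the row of seats
- seat_medium: the medium rubber seat ring, fixed in the shaker tray: inner diameter 62 mm, outer 70 mm, 5 mm high; the medium round bottle stands inside it on the bare tray floor. Origin: its centre on the tray floor (5 mm above the bench); z up, y along the row of seats
- seat_small: the small rubber seat ring, fixed in the shaker tray: inner diameter 52 mm, outer 60 mm, 5 mm high; the small round bottle stands inside it on the bare tray floor. Origin: its centre on the tray floor (5 mm above the bench); z up, y along the row of seats. The tray is fixed, grey metal, 170 x 300 mm, rim 15 mm high; the rings stand 90 mm apart in any order in the row nearer the robot
- weight_grip (a point): the counterweight: dark steel collar (30 mm diameter) on the tray's 12 mm rail, 95 mm beyond the seats, with an upright grip tab, 14 mm thick across the rail, 24 mm along it, top 95 mm above the bench. This point: the tab's centre line, 75 mm above the bench; x across the rail, y along it. Slides along y with 2 N friction, stays where left; starts on the -y side of the mark
- mark: the white mark on the rail: a 5 mm white band around the bar with a 8 mm wide white strip beside it towards the tray's far rim. Look only, fixed. Origin: on the rail's axis at the band's middle, 40 mm above the bench; y along the rail. The counterweight is right when its centre line is level with this along y
Things that resemble listed ones, but are neither listed nor needed, are in the scene too. Leave any green or red look-alike of the part that bears round_medium_center alone.

How it is judged:
By the outcome, as a careful person would: the job done as asked, in the order asked, and still so for the second after the job is handed in, with the robot touching nothing.
It also fails if it takes over 115 s, if anything falls off the work surface, if the arm or the gripper's body presses on something with over 40 N, if the wrist force passes 120 N, or if a joint passes its speed limit or range.

## Working session

There is one attempt and no reset: what is moved stays moved. The work goes in short steps, Python scripts to look and compute and a tool call to move; the robot and the scene stay as the last step left them, time stands still between calls to the robot, and variables do not carry over. Pictures are saved under pics/ and viewed, and the job is handed in when it is done.

Besides the shell and the picture viewer there is one more tool, called after "Emit:" as name(argument=value, ...), one argument or row to a line, values as JSON. carry_out: Moves the arm, as the interface text tells. Its arguments: {"type":"object","properties":{"targets":{"type":"string"}},"required":["targets"]}

```bash
mkdir -p pics; cat > h.py <<'E'
import numpy as np, cv2
from station import manip
def shot(name,fn):
    c=manip.read_camera(name); cv2.imwrite('pics/'+fn,c['frame'][:,:,::-1]); 
    np.savez('pics/'+fn[:-4],**{k:c[k] for k in('frame','mtx','world_to_cam')}); return c
def ray(c,u,v):
    K=c['mtx'];T=c['world_to_cam'];d=np.linalg.inv(K)@[u,v,1];d=np.array([d[0],-d[1],-d[2]])
    R=T[:3,:3];return -R.T@T[:3,3],R.T@d
def plane(c,u,v,z):
    o,d=ray(c,u,v);return o+d*(z-o[2])/d[2]
def proj(c,p):
    q=c['world_to_cam']@np.append(p,1);w=c['mtx']@[q[0],-q[1],-q[2]];return w[:2]/w[2]
E
python3 - <<'E'
from h import *
for n in('side','top'):
    c=shot(n,n+'0.png');print([k for k in c],c['mtx'],ray(c,320,240))
print(manip.get_state())
E
```

```text
['frame', 'mtx', 'world_to_cam'] [[529.10894525   0.         327.71519325]
 [  0.         529.10894525 237.49158576]
 [  0.           0.           1.        ]] (array([0.41651816, 0.57113659, 0.68865627]), array([ 0.11423542, -0.72017864, -0.68449111]))
['frame', 'mtx', 'world_to_cam'] [[434.23710012   0.         317.48940521]
 [  0.         434.23710012 245.75463305]
 [  0.           0.           1.        ]] (array([ 0.31418828, -0.07976318,  0.96749947]), array([ 0.18816228, -0.00490256, -0.98223214]))
{'t': 0.1, 'q': array([-1.41348133e+00,  4.94122049e-01,  1.34610516e+00,  2.60717797e-05,
        1.30250588e+00, -9.54626628e-02]), 'joint_vel': array([-0.00130046, -0.00175596, -0.0012044 , -0.00021952, -0.00153981,
        0.00170561]), 'joint_efforts': array([ 2.39483044e-03, -8.83588743e+01, -3.84558785e+01, -8.75894386e-06,
        5.22818373e-03, -4.93936352e-05]), 'tcp_pos': array([ 0.1562885 , -0.60478716,  0.23074707]), 'ee_rot': array([ 9.92023834e-01,  1.26049149e-01, -5.07032204e-06, -5.70334979e-04]), 'contact_force': array([0.10000353, 1.23630762, 0.15087005]), 'moment': array([-0.04121513, -0.0308802 , -0.00281772]), 'gripper_width': 0.08530494730842571}
```

View pics/side0.png

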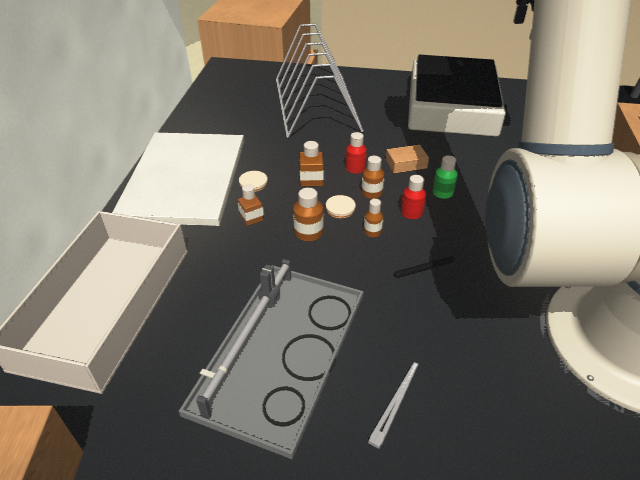

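View pics/top0.png

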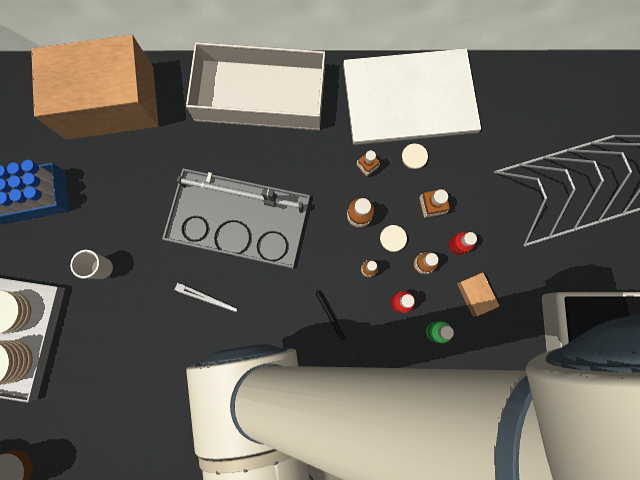

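```bash
python3 - <<'E'
import cv2
a=cv2.imread('pics/top0.png');cv2.imwrite('pics/top0a.png',cv2.resize(a[140:350,335:495],None,fx=3.6,fy=2.8*3.6/2.8*0.78,interpolation=2)[:590] if 0 else cv2.resize(a[140:350,335:495],None,fx=2.8,fy=2.8,interpolation=2))
cv2.imwrite('pics/top0b.png',cv2.resize(a[160:280,155:320],None,fx=4.5,fy=4.5,interpolation=2))
s=cv2.imread('pics/side0.png');cv2.imwrite('pics/side0a.png',cv2.resize(s[125:260,230:470],None,fx=3.3,fy=3.3,interpolation=2))
cv2.imwrite('pics/side0b.png',cv2.resize(s[255:465,170:370],None,fx=2.8,fy=2.8,interpolation=2))
E
```

```text
(no output)
```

View pics/top0a.png

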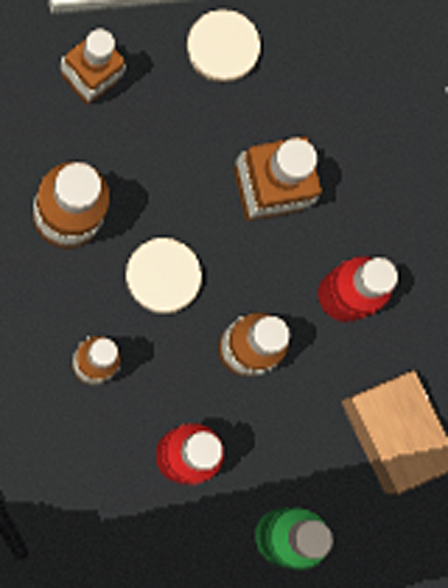

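View pics/top0b.png

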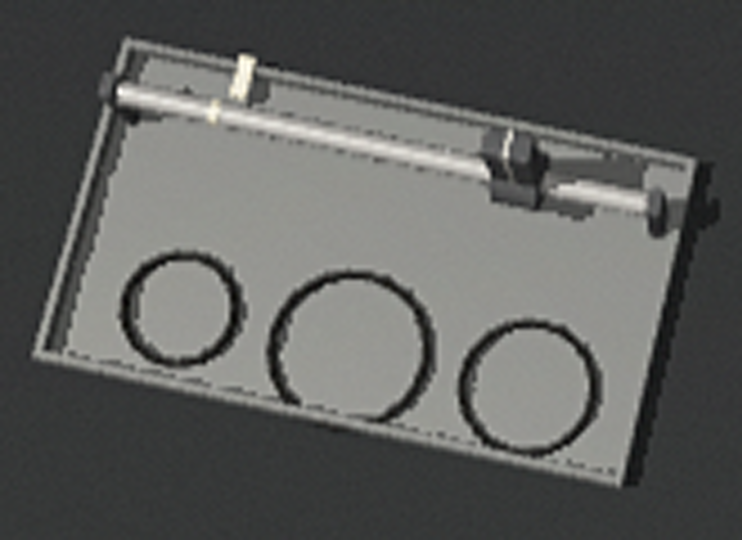

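View pics/side0a.png

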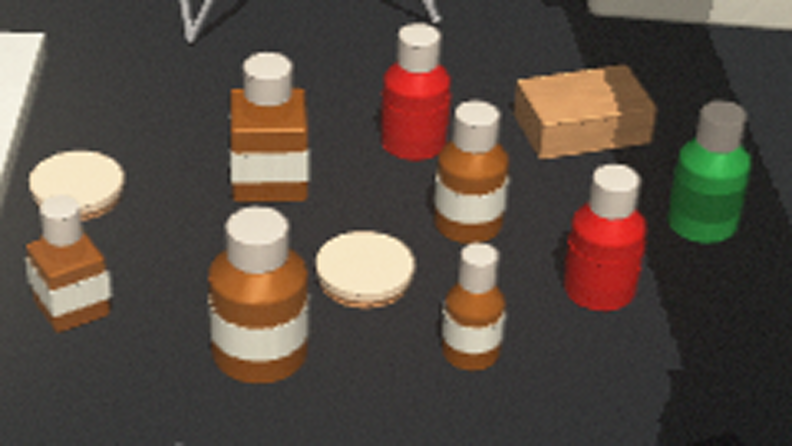

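View pics/side0b.png

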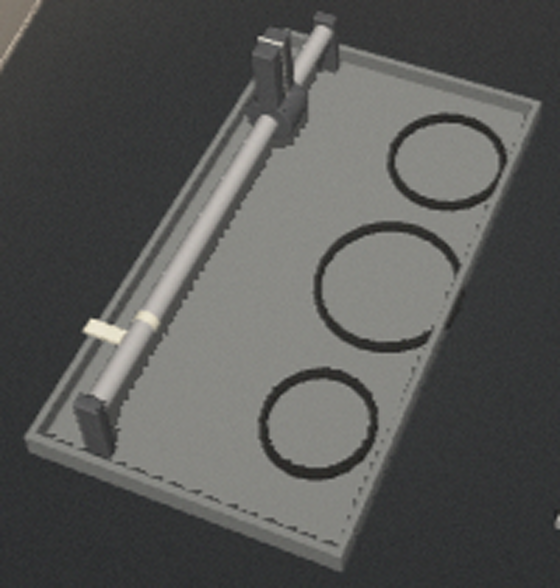

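```bash
cat > m.py <<'E'
from h import *
def load(fn): 
    d=np.load('pics/'+fn+'.npz');return {k:d[k] for k in d}
def circ(P):
    A=np.c_[P[:,:2],np.ones(len(P))];
    for _ in range(3):
        x=np.linalg.lstsq(A,(A[:,:2]**2).sum(1),rcond=None)[0];c=x[:2]/2;r=np.sqrt(x[2]+c@c)
        e=abs(np.hypot(*(A[:,:2]-c).T)-r);A=A[e<max(2.5*np.median(e),.001)]
    return c,r,len(A)
def tri(c1,p1,c2,p2):
    o1,d1=ray(c1,*p1);o2,d2=ray(c2,*p2)
    s=np.linalg.lstsq(np.c_[d1,-d2],o2-o1,rcond=None)[0];a=o1+s[0]*d1;b=o2+s[1]*d2
    return (a+b)/2,np.linalg.norm(a-b)
E
python3 - <<'E'
from m import *
T=load('top0');S=load('side0')
# rings: dark pixels, cast on z=.01, expected mean radius
for nm,c,rois in(('top',T,[(178,212,212,245),(212,216,254,255),(255,228,291,265)]),('side',S,[(260,384,308,430),(280,331,336,384),(305,293,354,332)])):
    f=c['frame'].max(2)
    for (a,b,d,e) in rois:
        m=f[b:e,a:d]<60
        n,l,st,ce=cv2.connectedComponentsWithStats(m.astype(np.uint8))
        k=1+np.argmax(st[1:,4]);v,u=np.nonzero(l==k)
        P=np.array([plane(c,x+a,y+b,.010) for x,y in zip(u,v)])
        print(nm,circ(P),len(P))
# caps
hs={'L':(.095,.0175),'M':(.085,.0135),'S':(.075,.0105),'SQL':(.09,0),'SQS':(.078,0)}
rT={'L':(350,194,376,216),'M':(418,250,442,270),'S':(362,258,380,274),'SQL':(425,188,450,206),'SQS':(362,149,378,162)}
rS={'L':(295,187,322,211),'M':(364,155,386,172),'S':(366,198,384,212),'SQL':(300,140,322,158),'SQS':(240,184,256,200)}
for k in hs:
    out=[]
    for c,r in((T,rT),(S,rS)):
        a,b,d,e=r[k];f=c['frame'][b:e,a:d].astype(int);m=(f.min(2)>140)&(f.max(2)-f.min(2)<45)
        n,l,st,ce=cv2.connectedComponentsWithStats(m.astype(np.uint8));i=1+np.argmax(st[1:,4]);out.append((ce[i]+[a,b],st[i]))
    p,g=tri(T,out[0][0],S,out[1][0])
    print(k,'T',out[0][0].round(1),out[0][1],plane(T,*out[0][0],hs[k][0]-.003)[:2].round(4),'S',out[1][0].round(1),out[1][1],plane(S,*out[1][0],hs[k][0]-.008)[:2].round(4),'tri',p.round(4),g.round(4))
E
```

```text
top (array([0.52436047, 0.19810383]), np.float64(0.027744905804931774), 131) 131
top (array([0.50345715, 0.11228546]), np.float64(0.03865480847801072), 152) 152
top (array([0.48406087, 0.02282653]), np.float64(0.032677097928885), 145) 145
side (array([0.52806824, 0.20006877]), np.float64(0.027734495641112397), 339) 346
side (array([0.50708533, 0.11450154]), np.float64(0.0386700041620013), 303) 307
side (array([0.48799843, 0.02478913]), np.float64(0.032663253496697194), 244) 247
L T [362.4 205.9] [  5   4  16  16 198] [ 0.5541 -0.1724] S [307.6 196.6] [  4   1  18  20 275] [ 0.557  -0.1724] tri [ 0.5565 -0.173   0.0863] 0.0014
M T [431.3 259. ] [  7   3  13  13 127] [ 0.444  -0.3133] S [374.3 162.5] [  4   1  13  15 148] [ 0.4461 -0.3134] tri [ 0.4456 -0.315   0.0757] 0.0012
S T [371.5 265.4] [ 5  3 10 10 77] [ 0.4319 -0.1911] S [375.1 204.6] [  4   1  11  13 112] [ 0.4343 -0.1931] tri [ 0.4333 -0.1917  0.0679] 0.0018
SQL T [440.4 196.1] [  9   2  14  13 152] [ 0.5768 -0.3374] S [310.9 148. ] [  4   1  14  16 173] [ 0.579  -0.3375] tri [ 0.579  -0.3393  0.0807] 0.0007
SQS T [370.3 154.9] [ 4  1 10 10 78] [ 0.6731 -0.1934] S [247.9 190.8] [  2   0  12  15 138] [ 0.6758 -0.1936] tri [ 0.6757 -0.1942  0.0694] 0.0006
```

```bash
python3 - <<'E'
from m import *
T=load('top0');S=load('side0')
ty=np.array([.2235,.975,0]);ty/=np.linalg.norm(ty);tx=np.array([ty[1],-ty[0],0])
for c,(a,b,d,e) in((T,(196,168,216,190)),(S,(196,360,230,385))):
    f=c['frame'][b:e,a:d].astype(int);m=(f.min(2)>120)&(f[:,:,0]-f[:,:,2]>15)
    n,l,st,ce=cv2.connectedComponentsWithStats(m.astype(np.uint8))
    for i in range(1,n):
        if st[i,4]>2:print(st[i],ce[i]+[a,b],[ (lambda p:(p.round(4),(p@ty).round(4),(p@tx).round(4)))(plane(c,*(ce[i]+[a,b]),z)) for z in(.045,.04)])
def big(c,box,z,fn):
    a,b,d,e=box;im=cv2.resize(c['frame'][b:e,a:d,::-1],None,fx=z,fy=z,interpolation=cv2.INTER_NEAREST);cv2.imwrite('pics/'+fn,im)
big(T,(175,165,315,215),5.5,'tw.png');big(S,(180,255,300,420),3.6,'sw.png')
E
```

```text
[10  4  6 10 37] [208.43243243 176.78378378] [(array([0.6339, 0.1633, 0.045 ]), np.float64(0.3008), np.float64(0.5814)), (array([0.6356, 0.1646, 0.04  ]), np.float64(0.3025), np.float64(0.5828))]
[ 5 14  3  6 13] [202.07692308 184.53846154] [(array([0.616 , 0.1766, 0.045 ]), np.float64(0.3097), np.float64(0.5609)), (array([0.6176, 0.178 , 0.04  ]), np.float64(0.3114), np.float64(0.5622))]
[22  6  9  7 32] [222.46875 368.25   ] [(array([0.619 , 0.1756, 0.045 ]), np.float64(0.3095), np.float64(0.5641)), (array([0.6205, 0.1726, 0.04  ]), np.float64(0.3069), np.float64(0.5663))]
[ 4  9 16  9 87] [207.1954023 373.       ] [(array([0.6378, 0.1863, 0.045 ]), np.float64(0.3241), np.float64(0.5801)), (array([0.6395, 0.1833, 0.04  ]), np.float64(0.3215), np.float64(0.5824))]
```

View pics/tw.png

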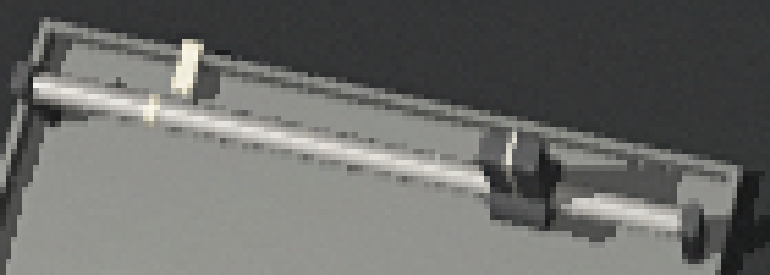

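View pics/sw.png

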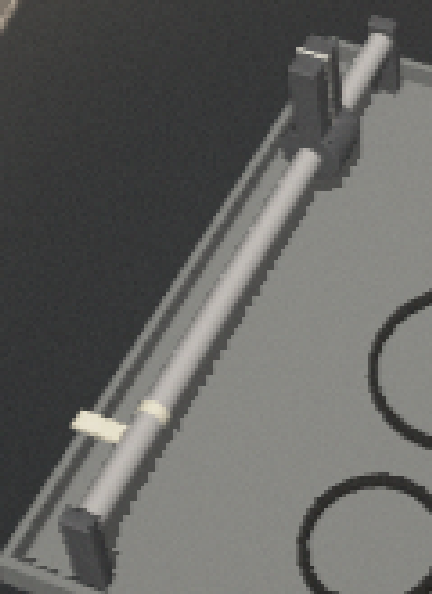

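```bash
cat >> m.py <<'E'
TY=np.array([.2235,.975,0])/np.linalg.norm([.2235,.975]);TX=np.array([TY[1],-TY[0],0])
from scipy.spatial.transform import Rotation as Ro
def go(p,ang=-102.9,st=None):
    st=st or manip.get_state();R=Ro.from_quat(st['ee_rot']).as_matrix()
    a=np.degrees(np.arctan2(R[1,1],R[0,1]))
    print('shift',(R.T@(np.array(p)-st['tcp_pos'])).round(4),'turn',round(((a-ang+180)%360)-180,1))
E
python3 - <<'E'
from m import *
T=load('top0');S=load('side0')
for p in(plane(T,268.3,191.9,.095),plane(S,266.7,269.7,.095)):print(p,p@TY,p@TX)
go([.5555,-.1724,.16])
E
```

```text
[0.58355007 0.02368048 0.095     ] 0.1534676238456331 0.5635061076151804
[0.58660776 0.02525806 0.095     ] 0.15568851316516696 0.5661340107540722
shift [ 0.4947 -0.3187  0.0712] turn 27.4
```

Emit:
carry_out(
  targets="0.495 -0.319 0.071 27.4 -1;0.495 -0.319 0.071 27.4 -1;0.495 -0.319 0.071 27.4 -1;0.495 -0.319 0.071 27.4 -1;0.495 -0.319 0.071 27.4 -1;0.495 -0.319 0.071 27.4 -1;0.495 -0.319 0.071 27.4 -1;0.495 -0.319 0.071 27.4 -1;0.495 -0.319 0.071 27.4 -1;0.495 -0.319 0.071 27.4 -1;0.495 -0.319 0.071 27.4 -1;0.495 -0.319 0.071 27.4 -1;0.495 -0.319 0.071 27.4 -1;0.495 -0.319 0.071 27.4 -1;0.495 -0.319 0.071 27.4 -1",
)

```text
t: 1.98
tcp_pos: [0.5556, -0.1729, 0.1604]
ee_rot: [0.994, -0.113, 0.0, 0.0]
contact_force: [1.1, 0.1, -0.3]
gripper_width: 0.0856
```

```bash
python3 - <<'E'
from m import *
c=shot('side','s1.png');t=shot('top','t1.png')
a=cv2.resize(c['frame'][60:280,200:420,::-1],(550,550));cv2.imwrite('pics/s1a.png',a)
print(proj(c,[.5555,-.1724,.16]),proj(t,[.5555,-.1724,.16]))
go([.5555,-.1724,.027])
E
```

```text
[307.71154591 163.53299884] [365.9137819  195.86233404]
shift [-0.0003 -0.0003  0.1334] turn -0.0
```

View pics/s1a.png

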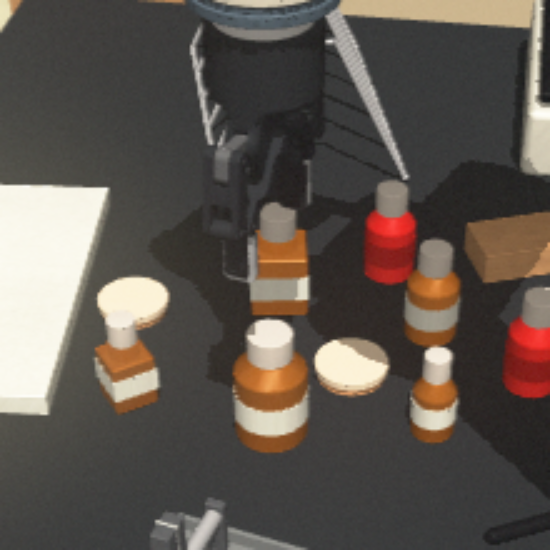

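View pics/t1.png

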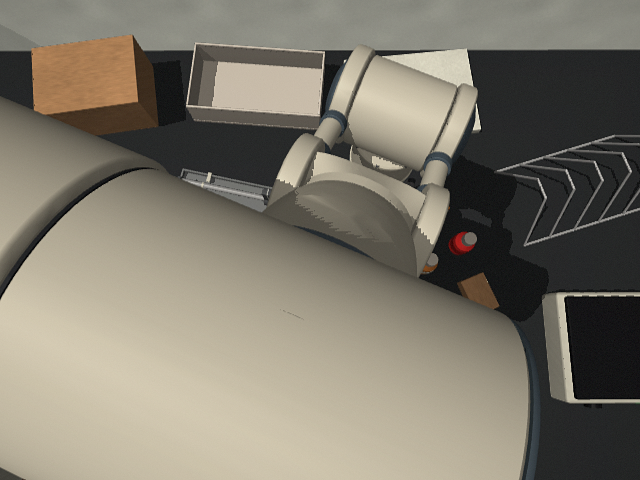

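Emit:
carry_out(
  targets="0 0 0.04 0 -1;0 0 0.07 0 -1;0 0 0.095 0 -1;0 0 0.115 0 -1;0 0 0.125 0 -1;0 0 0.133 0 -1;0 0 0.133 0 -1",
)

```text
t: 2.95
tcp_pos: [0.5558, -0.1725, 0.0272]
ee_rot: [0.994, -0.112, -0.0, -0.0]
contact_force: [0.2, 0.4, 0.4]
gripper_width: 0.0856
```

```bash
python3 - <<'E'
from m import *
c=shot('side','s2.png')
a=cv2.resize(c['frame'][90:270,220:400,::-1],(590,590));cv2.imwrite('pics/s2a.png',a)
E
```

```text
(no output)
```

View pics/s2a.png

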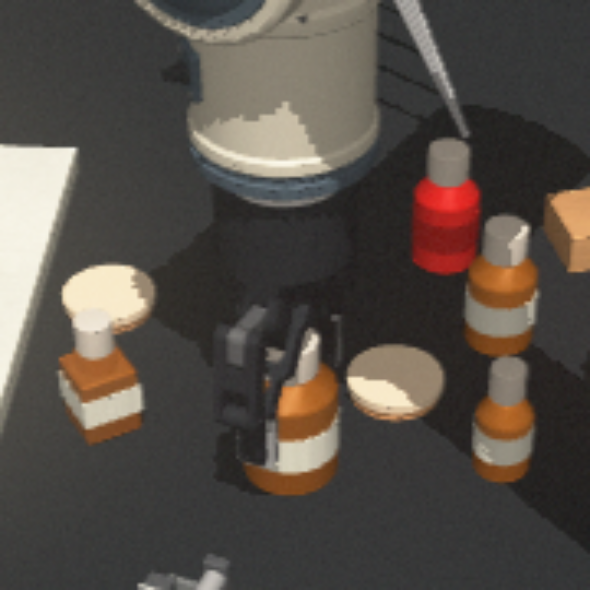

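```bash
python3 - <<'E'
from m import *
c=load('s2');p=np.array([.5558,-.1725,0])
for r in(.0425,.057):
  for z in(.04,.07):print(r,z,(proj(c,p+r*TY+[0,0,z])-[220,90])*3.28, (proj(c,p+r*TY+[0,0,z]+.011*TX)-[220,90])*3.28,(proj(c,p+r*TY+[0,0,z]-.011*TX)-[220,90])*3.28)
E
```

```text
0.0425 0.04 [261.54401342 460.44750511] [243.44359981 455.56600524] [279.75186088 465.35797883]
0.0425 0.07 [259.97830454 419.62200609] [241.49277572 414.75840967] [278.57593044 424.51509559]
0.057 0.04 [251.07982527 476.86329838] [232.82320369 471.88232743] [269.4459365  481.87414149]
0.057 0.07 [249.26905257 435.96298475] [230.62058826 430.9981695 ] [268.03180562 440.95822731]
```

Emit:
carry_out(
  targets="0 0 0 0 0;0 0 0 0 0.5;0 0 0 0 1;0 0 0 0 1;0 0 0 0 1;0 0 0 0 1;0 0 0 0 1;0 0 0 0 1",
)

```text
t: 4.0
tcp_pos: [0.5561, -0.1726, 0.0282]
ee_rot: [0.994, -0.112, 0.001, 0.0]
contact_force: [-3.1, 1.8, 11.2]
gripper_width: 0.0544
```

Emit:
carry_out(
  targets="0 0 -0.02 0 1;0 0 -0.045 0 1;0 0 -0.06 0 1;0 0 -0.06 0 1;0 0 -0.06 0 1",
)

```text
t: 4.62
tcp_pos: [0.5554, -0.1723, 0.0866]
ee_rot: [0.994, -0.112, -0.0, -0.0]
contact_force: [-0.7, 0.3, -2.5]
gripper_width: 0.0544
```

```bash
python3 - <<'E'
from m import *
c=shot('side','s3.png')
a=cv2.resize(c['frame'][90:270,220:400,::-1],(590,590));cv2.imwrite('pics/s3a.png',a)
go([.506,.112,.0866])
E
```

```text
shift [-0.1117 -0.2661  0.    ] turn -0.0
```

View pics/s3a.png

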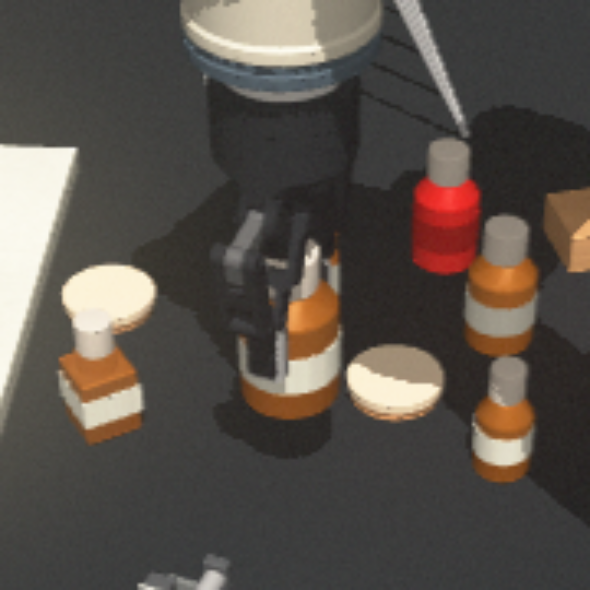

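Emit:
carry_out(
  targets="-0.05 0 0 0 1;-0.09 -0.03 0 0 1;-0.112 -0.07 0 0 1;-0.112 -0.12 0 0 1;-0.112 -0.17 0 0 1;-0.112 -0.21 0 0 1;-0.112 -0.245 0 0 1;-0.112 -0.266 0 0 1;-0.112 -0.266 0 0 1;-0.112 -0.266 0 0 1;-0.112 -0.266 0.02 0 1;-0.112 -0.266 0.035 0 1;-0.112 -0.266 0.035 0 1;-0.112 -0.266 0.035 0 1",
)

```text
t: 6.42
tcp_pos: [0.5062, 0.1116, 0.0525]
ee_rot: [0.994, -0.113, 0.0, -0.0]
contact_force: [-0.9, 0.8, -2.4]
gripper_width: 0.0543
```

```bash
python3 - <<'E'
from m import *
c=shot('side','s4.png');t=shot('top','t4.png')
a=cv2.resize(c['frame'][240:460,170:390,::-1],(590,590));cv2.imwrite('pics/s4a.png',a)
go([.506,.112,.033])
E
```

```text
shift [-0.0005 -0.0001  0.0198] turn -0.0
```

View pics/s4a.png

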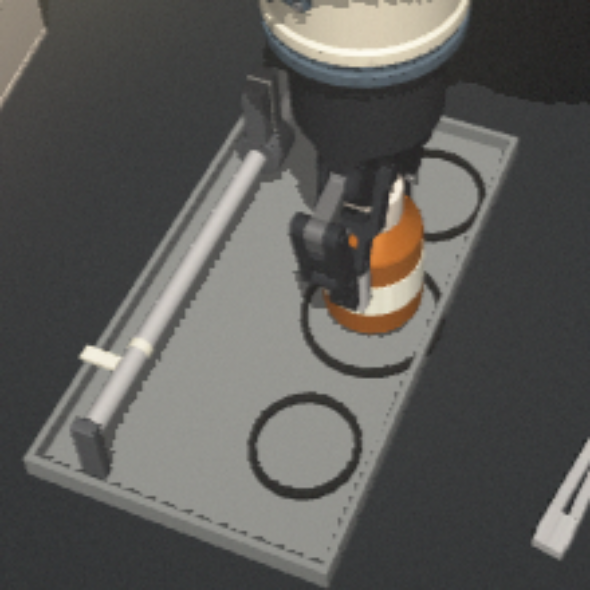

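View pics/t4.png

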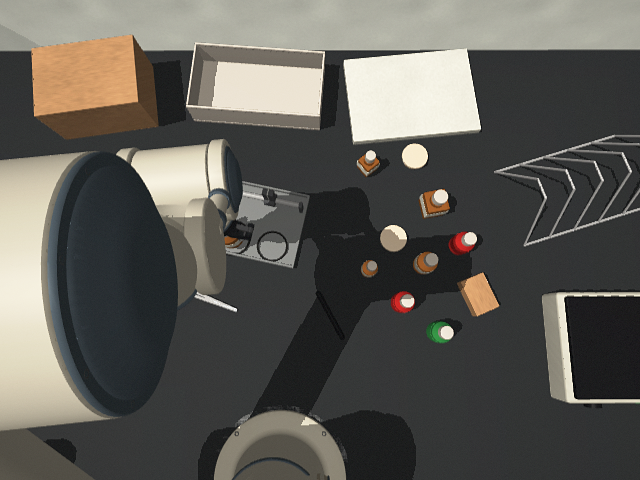

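Emit:
carry_out(
  targets="0 0 0.01 0 1;0 0 0.017 0 1;0 0 0.019 0 1;0 0 0.019 0 1;0 0 0.019 0 1",
)

```text
t: 7.15
tcp_pos: [0.5062, 0.1119, 0.0334]
ee_rot: [0.994, -0.112, 0.0, -0.0]
contact_force: [-0.1, 0.5, -2.3]
gripper_width: 0.0545
```

```bash
python3 - <<'E'
from m import *
c=shot('side','s5.png')
a=cv2.resize(c['frame'][240:460,170:390,::-1],(590,590));cv2.imwrite('pics/s5a.png',a)
E
```

```text
(no output)
```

View pics/s5a.png

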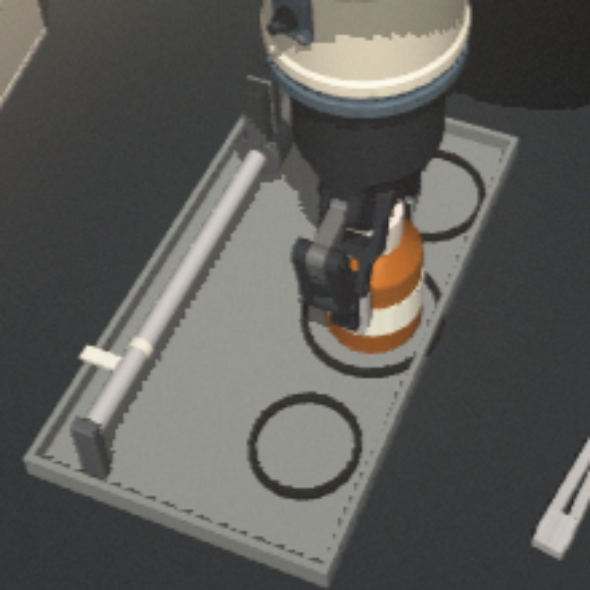

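Emit:
carry_out(
  targets="0 0 0.001 0 1;0 0 0.0015 0 1;0 0 0.0015 0 1",
)

```text
t: 7.58
tcp_pos: [0.5063, 0.1119, 0.0322]
ee_rot: [0.994, -0.112, 0.0, -0.0]
contact_force: [-1.1, -0.6, 6.9]
gripper_width: 0.0546
```

Emit:
carry_out(
  targets="0 0 0 0 0;0 0 0 0 -0.5;0 0 0 0 -1;0 0 0 0 -1;0 0 0 0 -1;0 0 -0.03 0 -1;0 0 -0.08 0 -1;0 0 -0.13 0 -1;0 0 -0.13 0 -1",
)

```text
t: 8.7
tcp_pos: [0.508, 0.1121, 0.1652]
ee_rot: [0.994, -0.112, 0.003, -0.001]
contact_force: [0.2, 0.3, -0.9]
gripper_width: 0.0855
```

```bash
python3 - <<'E'
from m import *
c=shot('side','s6.png')
a=cv2.resize(c['frame'][240:460,170:390,::-1],(590,590));cv2.imwrite('pics/s6a.png',a)
go([.445,-.3133,.162])
E
```

```text
shift [0.0347 0.4283 0.0009] turn -0.0
```

View pics/s6a.png

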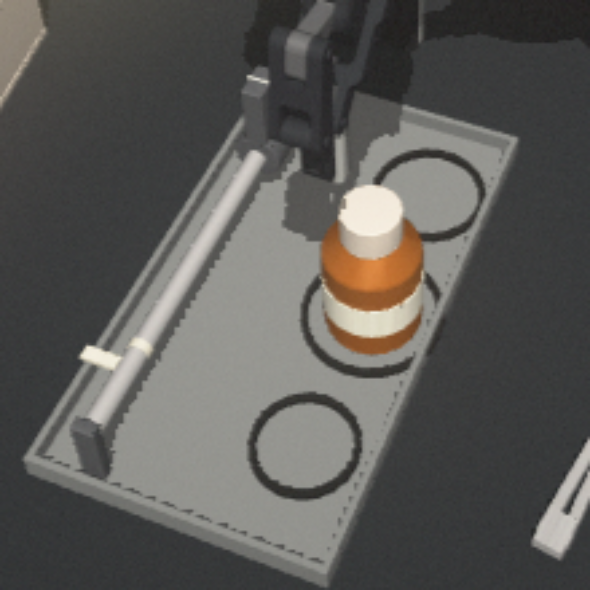

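Emit:
carry_out(
  targets="0.035 0.428 0.001 0 -0.6;0.035 0.428 0.001 0 -0.6;0.035 0.428 0.001 0 -0.6;0.035 0.428 0.001 0 -0.6;0.035 0.428 0.001 0 -0.6;0.035 0.428 0.001 0 -0.6;0.035 0.428 0.001 0 -0.6;0.035 0.428 0.001 0 -0.6;0.035 0.428 0.001 0 -0.6;0.035 0.428 0.001 0 -0.6;0.035 0.428 0.001 0 -0.6",
)

```text
t: 10.12
tcp_pos: [0.4448, -0.3122, 0.1607]
ee_rot: [0.994, -0.112, -0.0, -0.0]
contact_force: [-0.1, 0.9, -0.4]
gripper_width: 0.0684
```

```bash
python3 - <<'E'
from m import *
go([.445,-.3133,.018])
E
```

```text
shift [0.0005 0.0011 0.1427] turn 0.1
```

Emit:
carry_out(
  targets="0 0.001 0.04 0 -0.6;0 0.001 0.07 0 -0.6;0 0.001 0.1 0 -0.6;0 0.001 0.12 0 -0.6;0 0.001 0.135 0 -0.6;0 0.001 0.142 0 -0.6;0 0.001 0.142 0 -0.6",
)

```text
t: 11.0
tcp_pos: [0.4444, -0.314, 0.0188]
ee_rot: [0.994, -0.112, -0.0, -0.0]
contact_force: [-0.4, 0.4, 0.0]
gripper_width: 0.0686
```

```bash
python3 - <<'E'
from m import *
c=shot('side','s7.png')
a=cv2.resize(c['frame'][90:270,280:460,::-1],(590,590));cv2.imwrite('pics/s7a.png',a)
E
```

```text
(no output)
```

View pics/s7a.png

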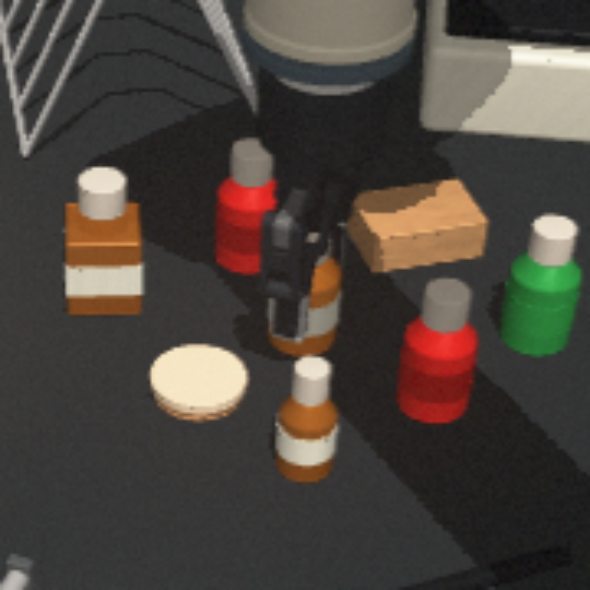

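Near finger straddles the medium bottle (crop 290,270); nothing is touched. Close and lift.

Emit:
carry_out(
  targets="0 0 0 0 0;0 0 0 0 0.5;0 0 0 0 1;0 0 0 0 1;0 0 0 0 1;0 0 0 0 1;0 0 0 0 1;0 0 0 0 1;0 0 0 0 1;0 0 -0.02 0 1;0 0 -0.06 0 1;0 0 -0.11 0 1;0 0 -0.13 0 1;0 0 -0.13 0 1;0 0 -0.13 0 1",
)

```text
t: 12.92
tcp_pos: [0.4438, -0.3138, 0.1479]
ee_rot: [0.994, -0.113, -0.001, -0.0]
contact_force: [0.8, 0.5, -2.4]
gripper_width: 0.0425
```

```bash
python3 - <<'E'
from m import *
c=shot('side','s8.png')
a=cv2.resize(c['frame'][50:270,240:460,::-1],(590,590));cv2.imwrite('pics/s8a.png',a)
go([.486,.0238,.149])
E
```

```text
shift [-0.0343 -0.3384 -0.001 ] turn -0.0
```

View pics/s8a.png

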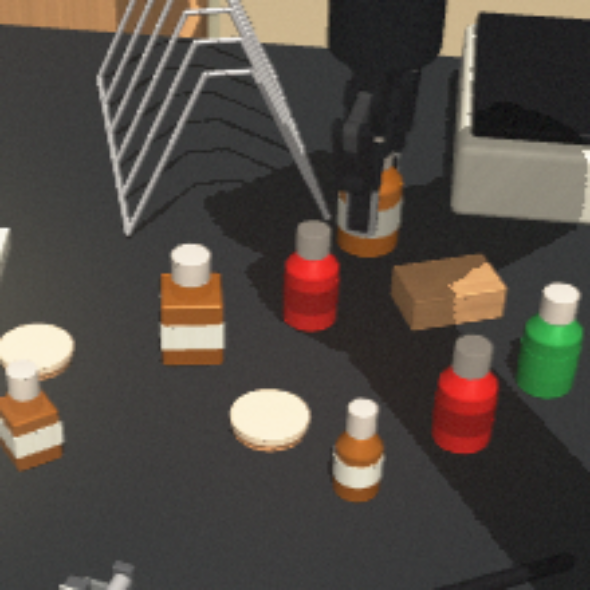

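Emit:
carry_out(
  targets="-0.034 -0.06 0 0 1;-0.034 -0.12 0 0 1;-0.034 -0.18 0 0 1;-0.034 -0.24 0 0 1;-0.034 -0.3 0 0 1;-0.034 -0.338 0 0 1;-0.034 -0.338 0 0 1;-0.034 -0.338 0.03 0 1;-0.034 -0.338 0.06 0 1;-0.034 -0.338 0.09 0 1;-0.034 -0.338 0.105 0 1;-0.034 -0.338 0.112 0 1;-0.034 -0.338 0.112 0 1;-0.034 -0.338 0.112 0 1",
)

```text
t: 14.72
tcp_pos: [0.487, 0.0227, 0.0372]
ee_rot: [0.994, -0.113, 0.0, -0.0]
contact_force: [1.2, 0.6, -2.1]
gripper_width: 0.0425
```

```bash
python3 - <<'E'
from m import *
c=shot('side','s9.png')
a=cv2.resize(c['frame'][240:460,170:390,::-1],(590,590));cv2.imwrite('pics/s9a.png',a)
go([.486,.0238,.023])
E
```

```text
shift [-0.0013 -0.0008  0.0143] turn -0.0
```

View pics/s9a.png

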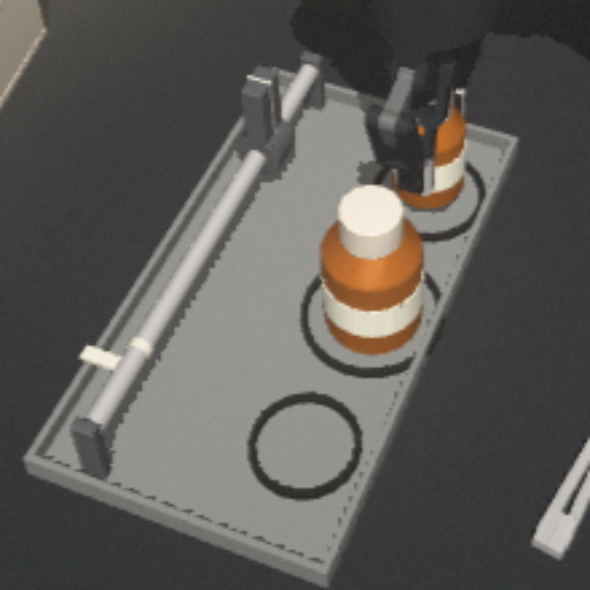

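Emit:
carry_out(
  targets="0 -0.001 0.008 0 1;0 -0.001 0.012 0 1;0 -0.001 0.013 0 1;0 -0.001 0.013 0 1;0 -0.001 0.014 0 1;0 -0.001 0.014 0 1",
)

```text
t: 15.52
tcp_pos: [0.4868, 0.024, 0.0236]
ee_rot: [0.994, -0.112, 0.0, -0.0]
contact_force: [-5.8, 2.0, 26.5]
gripper_width: 0.0425
```

Emit:
carry_out(
  targets="0 0 -0.001 0 1;0 0 -0.002 0 1;0 0 -0.002 0 1",
)

```text
t: 15.9
tcp_pos: [0.487, 0.0239, 0.0247]
ee_rot: [0.994, -0.113, 0.0, -0.0]
contact_force: [1.4, -0.2, -2.1]
gripper_width: 0.0424
```

Emit:
carry_out(
  targets="0 0 0.001 0 1;0 0 0.001 0 0;0 0 0.001 0 -0.3;0 0 0.001 0 -0.5;0 0 0.001 0 -0.5;0 0 0.001 0 -0.5;0 0 -0.03 0 -0.5;0 0 -0.08 0 -0.5;0 0 -0.13 0 -0.5;0 0 -0.13 0 -0.5",
)

```text
t: 17.15
tcp_pos: [0.4888, 0.0238, 0.158]
ee_rot: [0.994, -0.112, 0.003, -0.0]
contact_force: [-0.3, -0.1, -0.9]
gripper_width: 0.0641
```

```bash
python3 - <<'E'
from m import *
c=shot('side','s10.png')
a=cv2.resize(c['frame'][240:460,170:390,::-1],(590,590));cv2.imwrite('pics/s10a.png',a)
go([.433,-.192,.15])
E
```

```text
shift [-0.0052  0.2226  0.0061] turn -0.0
```

View pics/s10a.png

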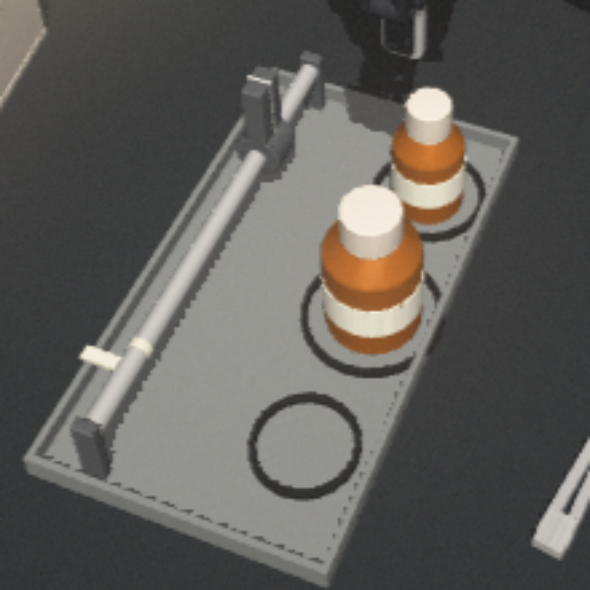

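Medium bottle stands in its ring. Now the small one.

Emit:
carry_out(
  targets="-0.003 0.06 0 0 -0.3;-0.003 0.12 0 0 -0.3;-0.003 0.18 0 0 -0.3;-0.003 0.223 0 0 -0.3;-0.003 0.223 0 0 -0.3;-0.003 0.223 0 0 -0.3;-0.003 0.223 0 0 -0.3",
)

```text
t: 18.08
tcp_pos: [0.4341, -0.1917, 0.1544]
ee_rot: [0.994, -0.112, -0.0, -0.0]
contact_force: [0.2, 0.2, -0.0]
gripper_width: 0.0554
```

```bash
python3 - <<'E'
from m import *
go([.433,-.192,.01])
E
```

```text
shift [-0.0009  0.0006  0.1444] turn 0.1
```

Emit:
carry_out(
  targets="-0.001 0.001 0.04 0 -0.3;-0.001 0.001 0.07 0 -0.3;-0.001 0.001 0.1 0 -0.3;-0.001 0.001 0.12 0 -0.3;-0.001 0.001 0.137 0 -0.3;-0.001 0.001 0.144 0 -0.3;-0.001 0.001 0.144 0 -0.3",
)

```text
t: 18.95
tcp_pos: [0.433, -0.193, 0.0107]
ee_rot: [0.994, -0.112, -0.0, -0.0]
contact_force: [-0.3, -0.3, 0.7]
gripper_width: 0.0558
```

```bash
python3 - <<'E'
from m import *
c=shot('side','s11.png')
a=cv2.resize(c['frame'][110:290,280:460,::-1],(590,590));cv2.imwrite('pics/s11a.png',a)
E
```

```text
(no output)
```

View pics/s11a.png

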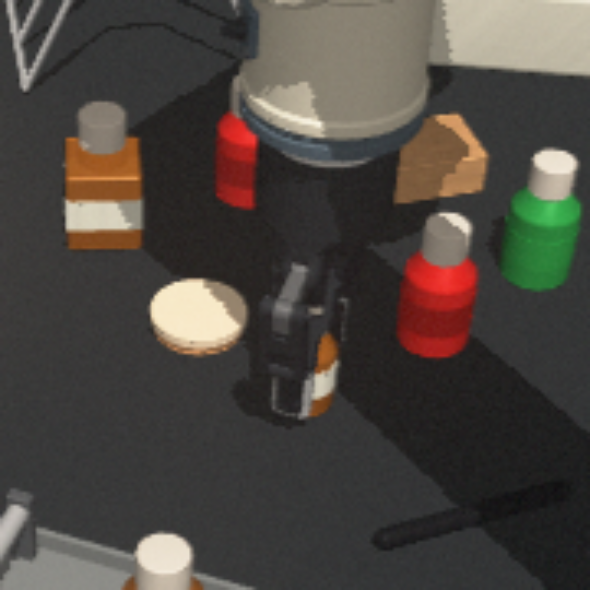

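Emit:
carry_out(
  targets="0 0 0 0 0;0 0 0 0 0.5;0 0 0 0 1;0 0 0 0 1;0 0 0 0 1;0 0 0 0 1;0 0 0 0 1;0 0 0 0 1;0 0 0 0 1;0 0 -0.02 0 1;0 0 -0.06 0 1;0 0 -0.11 0 1;0 0 -0.14 0 1;0 0 -0.14 0 1;0 0 -0.14 0 1",
)

```text
t: 20.88
tcp_pos: [0.4326, -0.1934, 0.1504]
ee_rot: [0.994, -0.113, -0.0, -0.0]
contact_force: [-0.9, -0.6, -0.2]
gripper_width: 0.032
```

```bash
python3 - <<'E'
from m import *
c=shot('side','s12.png')
a=cv2.resize(c['frame'][50:270,240:460,::-1],(590,590));cv2.imwrite('pics/s12a.png',a)
go([.5262,.1991,.15])
E
```

```text
shift [ 3.600e-03 -4.034e-01  2.000e-04] turn -0.0
```

View pics/s12a.png

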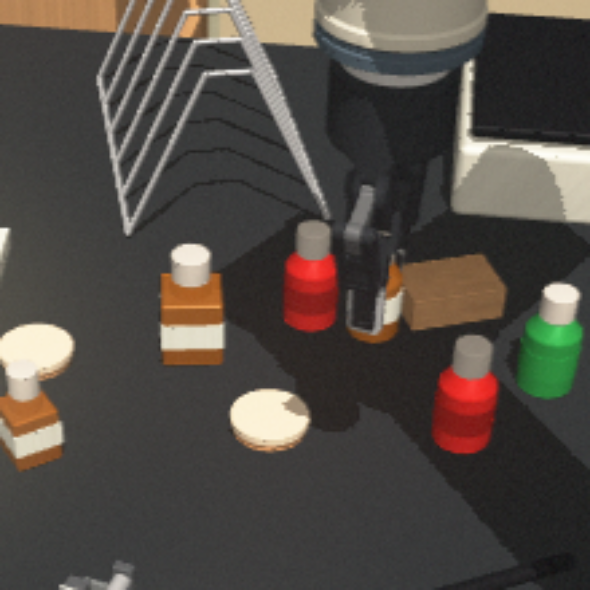

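Emit:
carry_out(
  targets="0.004 -0.06 -0.01 0 1;0.004 -0.12 -0.01 0 1;0.004 -0.18 -0.01 0 1;0.004 -0.24 -0.01 0 1;0.004 -0.3 -0.01 0 1;0.004 -0.36 -0.01 0 1;0.004 -0.403 -0.01 0 1;0.004 -0.403 0 0 1;0.004 -0.403 0 0 1;0.004 -0.403 0.03 0 1;0.004 -0.403 0.07 0 1;0.004 -0.403 0.1 0 1;0.004 -0.403 0.117 0 1;0.004 -0.403 0.122 0 1;0.004 -0.403 0.122 0 1;0.004 -0.403 0.122 0 1",
)

```text
t: 22.92
tcp_pos: [0.5275, 0.1985, 0.0297]
ee_rot: [0.994, -0.112, 0.001, -0.0]
contact_force: [0.2, -0.6, -0.7]
gripper_width: 0.0322
```

```bash
python3 - <<'E'
from m import *
c=shot('side','s13.png')
a=cv2.resize(c['frame'][240:460,170:390,::-1],(590,590));cv2.imwrite('pics/s13a.png',a)
go([.5262,.1991,.016])
E
```

```text
shift [-0.0014 -0.0003  0.0137] turn -0.0
```

View pics/s13a.png

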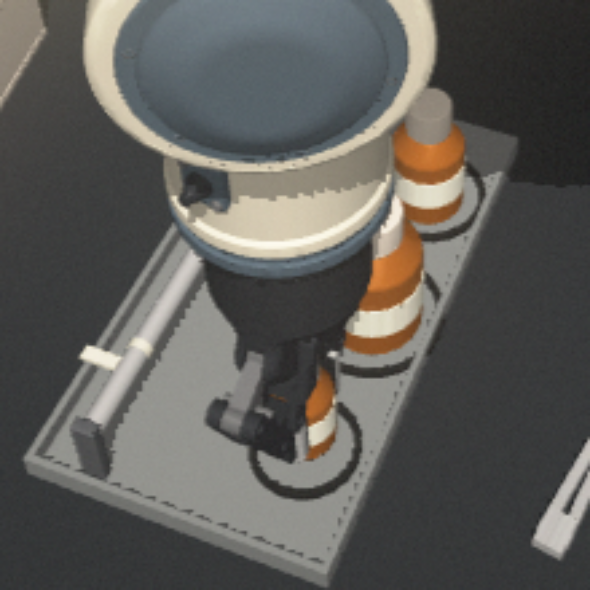

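Emit:
carry_out(
  targets="-0.001 0 0.008 0 1;-0.001 0 0.011 0 1;-0.001 0 0.012 0 1;-0.001 0 0.012 0 1;-0.001 0 0.012 0 1",
)

```text
t: 23.6
tcp_pos: [0.5261, 0.1986, 0.0169]
ee_rot: [0.994, -0.112, 0.0, -0.0]
contact_force: [-0.8, -1.4, -1.6]
gripper_width: 0.0324
```

Emit:
carry_out(
  targets="0 0 0.001 0 1;0 0 0.001 0 1;0 0 0.001 0 1",
)

```text
t: 23.98
tcp_pos: [0.526, 0.1986, 0.0158]
ee_rot: [0.994, -0.112, 0.0, -0.0]
contact_force: [0.8, -0.3, -1.6]
gripper_width: 0.032
```

Emit:
carry_out(
  targets="0 0 0.001 0 1;0 0 0.001 0 1;0 0 0.001 0 1",
)

```text
t: 24.35
tcp_pos: [0.5261, 0.1986, 0.0155]
ee_rot: [0.994, -0.112, 0.0, -0.0]
contact_force: [-3.3, -0.8, 16.0]
gripper_width: 0.0322
```

Emit:
carry_out(
  targets="0 0 -0.0006 0 1;0 0 -0.0006 0 0.3;0 0 -0.0006 0 0;0 0 -0.0006 0 -0.3;0 0 -0.0006 0 -0.3;0 0 -0.0006 0 -0.3;0 0 -0.03 0 -0.3;0 0 -0.08 0 -0.3;0 0 -0.13 0 -0.3;0 0 -0.16 0 -0.3;0 0 -0.16 0 -0.3;0.1 0.16 -0.16 0 -0.3;0.1 0.16 -0.16 0 -0.3;0.1 0.16 -0.16 0 -0.3;0.1 0.16 -0.16 0 -0.3;0.1 0.16 -0.16 0 -0.3",
)

```text
t: 26.35
tcp_pos: [0.5871, 0.0202, 0.1738]
ee_rot: [0.994, -0.113, -0.001, -0.0]
contact_force: [0.5, -0.2, -1.2]
gripper_width: 0.0551
```

```bash
python3 - <<'E'
from m import *
c=shot('side','s14.png')
a=cv2.resize(c['frame'][240:460,170:390,::-1],(590,590));cv2.imwrite('pics/s14a.png',a)
P=TX*.5645+TY*.1545
print(P);go(P+[0,0,.16]);go(P+[0,0,.06])
E
```

```text
[0.5847495  0.02446469 0.        ]
shift [-0.003 -0.003  0.014] turn -0.0
shift [-0.0028 -0.003   0.114 ] turn -0.0
```

View pics/s14a.png

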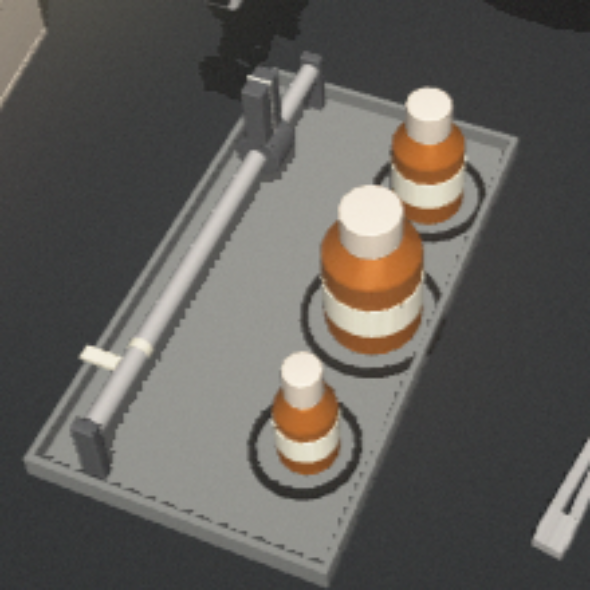

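Emit:
carry_out(
  targets="-0.003 -0.003 0 0 -0.3;-0.003 -0.003 0.03 0 -0.3;-0.003 -0.003 0.06 0 -0.3;-0.003 -0.003 0.085 0 -0.3;-0.003 -0.003 0.105 0 -0.3;-0.003 -0.003 0.112 0 -0.3;-0.003 -0.003 0.112 0 -0.3",
)

```text
t: 27.28
tcp_pos: [0.5852, 0.0245, 0.0629]
ee_rot: [0.994, -0.112, -0.0, -0.0]
contact_force: [0.1, 0.5, 0.8]
gripper_width: 0.0555
```

```bash
python3 - <<'E'
from m import *
c=shot('side','s15.png')
a=cv2.resize(c['frame'][220:440,170:390,::-1],(590,590));cv2.imwrite('pics/s15a.png',a)
E
```

```text
(no output)
```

View pics/s15a.png

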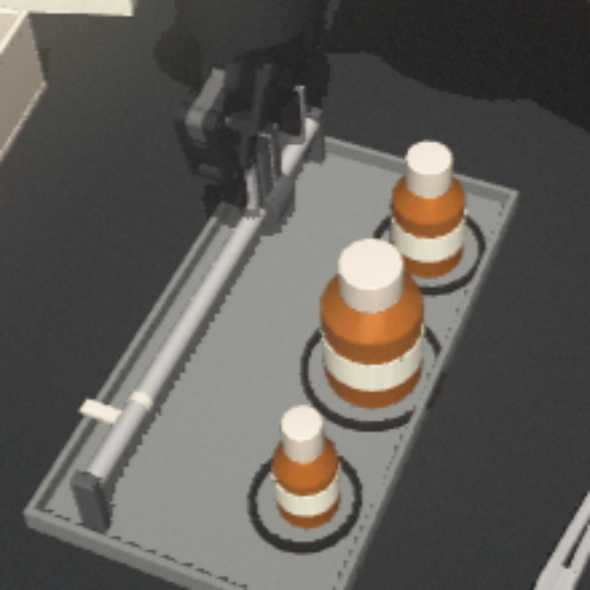

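Emit:
carry_out(
  targets="0 0 0 0 0;0 0 0 0 0.5;0 0 0 0 1;0 0 0 0 1;0 0 0 0 1;0 0 0 0 1;0 0 0 0 1;0 0 0 0 1;0 0 0 0 1",
)

```text
t: 28.45
tcp_pos: [0.5858, 0.0239, 0.0635]
ee_rot: [0.994, -0.112, 0.001, -0.0]
contact_force: [-2.0, 0.8, 7.8]
gripper_width: 0.0228
```

```bash
python3 - <<'E'
from m import *
c=shot('side','s16.png');t=shot('top','t16.png')
a=cv2.resize(c['frame'][220:440,170:390,::-1],(590,590));cv2.imwrite('pics/s16a.png',a)
s=manip.get_state();print(s['tcp_pos']@TY,s['tcp_pos']@TX);go(TX*.5645+TY*.310+[0,0,.063])
E
```

```text
0.15418853348637238 0.5656358009854522
shift [-0.0012 -0.1558  0.0006] turn -0.0
```

View pics/s16a.png

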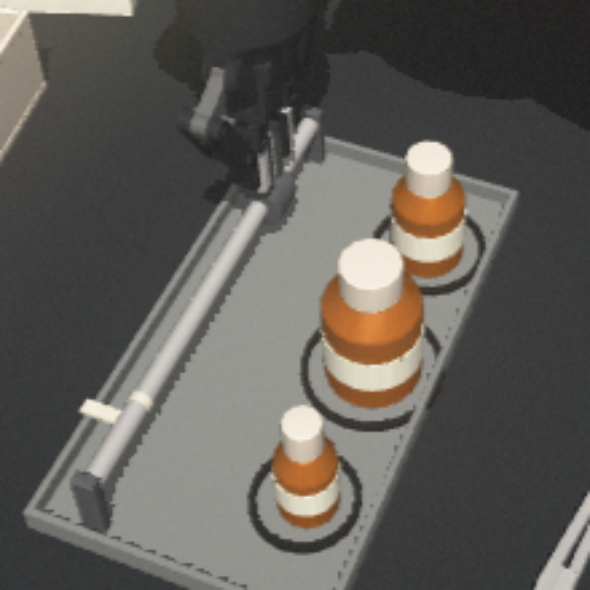

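Emit:
carry_out(
  targets="0 -0.02 0 0 1;0 -0.04 0 0 1;0 -0.06 0 0 1;0 -0.08 0 0 1;0 -0.08 0 0 1;0 -0.08 0 0 1",
)

```text
t: 29.3
tcp_pos: [0.6032, 0.1024, 0.0635]
ee_rot: [0.994, -0.112, 0.0, -0.0]
contact_force: [-4.2, 3.1, 10.2]
gripper_width: 0.0227
```

Emit:
carry_out(
  targets="0 -0.02 0 0 1;0 -0.04 0 0 1;0 -0.06 0 0 1;0 -0.072 0 0 1;0 -0.075 0 0 1;0 -0.075 0 0 1;0 -0.075 0 0 1",
)

```text
t: 30.18
tcp_pos: [0.6194, 0.1755, 0.0635]
ee_rot: [0.994, -0.112, -0.0, -0.0]
contact_force: [-7.3, 3.7, 11.7]
gripper_width: 0.0231
```

```bash
python3 - <<'E'
from m import *
c=shot('side','s17.png');t=shot('top','t17.png')
a=cv2.resize(c['frame'][260:440,170:350,::-1],(590,590));cv2.imwrite('pics/s17a.png',a)
s=manip.get_state();print(s['tcp_pos']@TY,s['tcp_pos']@TX,s['contact_force'])
E
```

```text
0.30938695350055107 0.564596976222475 [-7.61456202  3.53857665 10.56076052]
```

View pics/s17a.png

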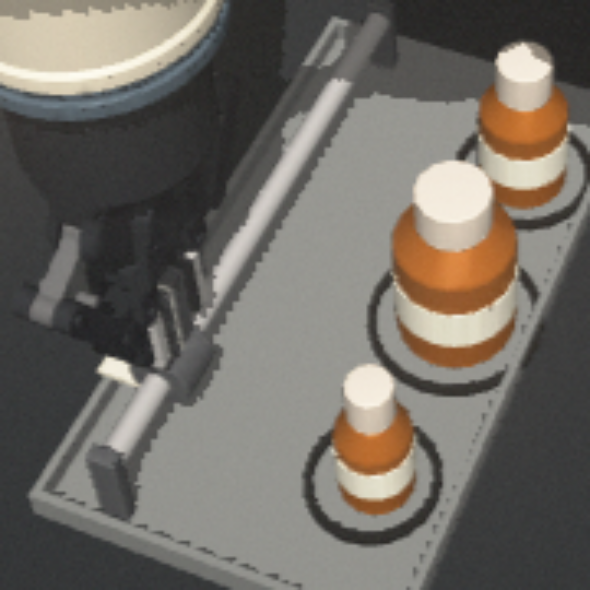

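Release, rise and retreat to check the position against the mark from both cameras.

Emit:
carry_out(
  targets="0 0 0 0 0.5;0 0 0 0 0.2;0 0 0 0 0;0 0 0 0 -0.2;0 0 0 0 -0.2;0 0 0 0 -0.2;0 0 -0.03 0 -0.2;0 0 -0.08 0 -0.2;0 0 -0.13 0 -0.2;0 0.06 -0.13 0 -0.2;0 0.12 -0.13 0 -0.2;0 0.18 -0.13 0 -0.2;0 0.24 -0.13 0 -0.2;0 0.3 -0.13 0 -0.2;0 0.36 -0.13 0 -0.2;0 0.42 -0.13 0 -0.2;0 0.45 -0.13 0 -0.2;0 0.45 -0.13 0 -0.2;0 0.45 -0.13 0 -0.2",
)

```text
t: 32.65
tcp_pos: [0.5195, -0.2631, 0.1927]
ee_rot: [0.994, -0.112, -0.0, -0.0]
contact_force: [0.5, 0.9, 0.0]
gripper_width: 0.0516
```

```bash
python3 - <<'E'
from m import *
c=shot('side','s18.png');t=shot('top','t18.png')
def big(c,box,z,fn):
    a,b,d,e=box;cv2.imwrite('pics/'+fn,cv2.resize(c['frame'][b:e,a:d,::-1],None,fx=z,fy=z,interpolation=cv2.INTER_NEAREST))
big(c,(180,290,320,430),4.2,'s18a.png');big(t,(165,160,325,280),4.9,'t18a.png')
E
```

```text
(no output)
```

View pics/s18a.png

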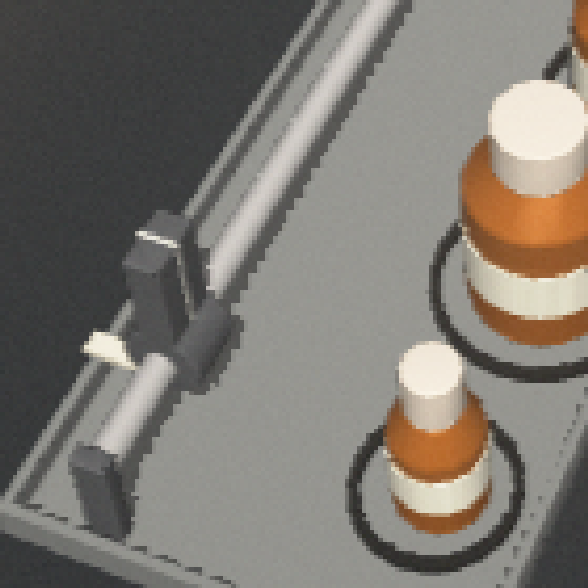

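View pics/t18a.png

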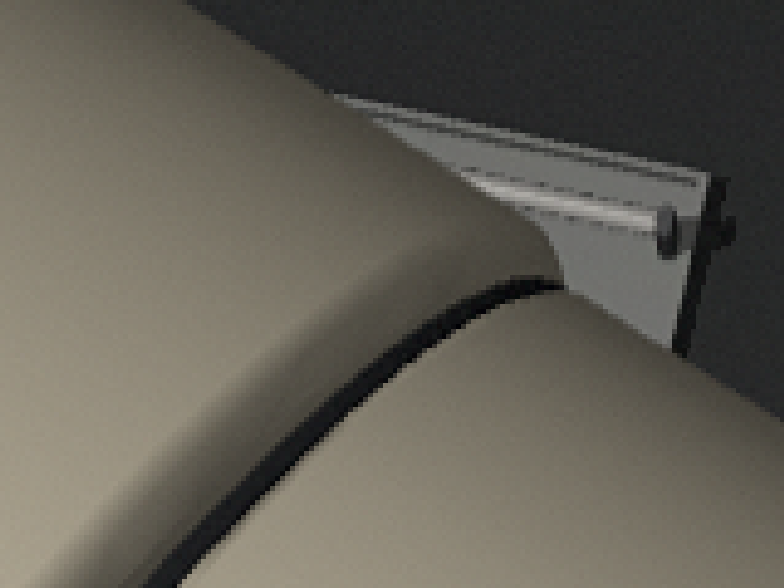

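```bash
python3 - <<'E'
from m import *
go([.2,-.6,.2])
c=load('s18')
b=(190,330,240,380);f=c['frame'][335:352,205:228].astype(int);m=f.min(2)>110
n,l,st,ce=cv2.connectedComponentsWithStats(m.astype(np.uint8))
for i in range(1,n):
  if st[i,4]>2:
    q=ce[i]+[205,335];p=plane(c,*q,.095);print(st[i],q,p@TY,p@TX)
E
```

```text
shift [-0.2367  0.4001 -0.0073] turn 0.0
[19  0  4  7 16] [225.5625 338.1875] 0.29251834795480425 0.5616103572458354
[22  9  1  5  5] [227. 346.] 0.3031131435336551 0.5534870354016738
[ 7 10 11  4 23] [217.17391304 346.39130435] 0.30851198432650867 0.565466472167958
```

Emit:
carry_out(
  targets="-0.237 0.4 -0.007 0 -0.2;-0.237 0.4 -0.007 0 -0.2;-0.237 0.4 -0.007 0 -0.2;-0.237 0.4 -0.007 0 -0.2;-0.237 0.4 -0.007 0 -0.2;-0.237 0.4 -0.007 0 -0.2;-0.237 0.4 -0.007 0 -0.2;-0.237 0.4 -0.007 0 -0.2;-0.237 0.4 -0.007 0 -0.2;-0.237 0.4 -0.007 0 -0.2;-0.237 0.4 -0.007 0 -0.2",
)

```text
t: 34.12
tcp_pos: [0.2004, -0.5996, 0.1999]
ee_rot: [0.994, -0.112, 0.0, -0.0]
contact_force: [0.6, -0.7, -0.7]
gripper_width: 0.0511
```

```bash
python3 - <<'E'
from m import *
c=shot('side','s19.png');t=shot('top','t19.png')
def big(c,box,z,fn):
    a,b,d,e=box;cv2.imwrite('pics/'+fn,cv2.resize(c['frame'][b:e,a:d,::-1],None,fx=z,fy=z,interpolation=cv2.INTER_NEAREST))
big(t,(165,160,325,280),4.9,'t19a.png')
def lines(c,box,th,zz):
    a,b,d,e=box;f=c['frame'][b:e,a:d].astype(int);m=f.min(2)>th
    n,l,st,ce=cv2.connectedComponentsWithStats(m.astype(np.uint8))
    for i in range(1,n):
      if st[i,4]>2:
        q=ce[i]+[a,b];print(st[i],q.round(1),[(round(float(p@TY),4),round(float(p@TX),4)) for p in (plane(c,*q,z) for z in zz)])
print('new top');lines(t,(195,165,225,195),120,(.095,.045,.018))
print('old top');lines(load('top0'),(255,182,285,205),110,(.095,))
print('old side');lines(load('side0'),(258,262,276,276),110,(.095,))
print('new side');lines(c,(205,335,223,352),110,(.095,))
E
```

```text
new top
[ 0  6 30 10 78] [207.4 175.3] [(0.287, 0.57), (0.3038, 0.5841), (0.3129, 0.5917)]
[20 14  9  3 16] [218.6 179.9] [(0.2615, 0.5655), (0.2769, 0.5793), (0.2853, 0.5868)]
[ 0 19 21 11 65] [201.7 192.2] [(0.2887, 0.5318), (0.3057, 0.5437), (0.3149, 0.5502)]
[15 21 15  9 76] [218.8 189.1] [(0.2558, 0.5462), (0.2709, 0.559), (0.279, 0.5659)]
old top
[ 0  2 30 12 55] [269.1 188.4] [(0.1538, 0.5713)]
[  0   5   9  18 137] [258.5 196.2] [(0.1712, 0.5499)]
[20  9 10  4 25] [279.2 192.9] [(0.1307, 0.5665)]
[22 18  8  5 26] [281.4 202.1] [(0.1216, 0.5482)]
old side
[16  4  2  2  4] [274.5 266.5] [(0.1451, 0.5579)]
[ 4  6  9  4 17] [266.1 269.4] [(0.1554, 0.5674)]
[16 10  2  4  7] [274.6 273.3] [(0.1581, 0.5516)]
new side
[ 7 10 11  4 22] [217.  346.4] [(0.3086, 0.5656)]
```

View pics/t19a.png

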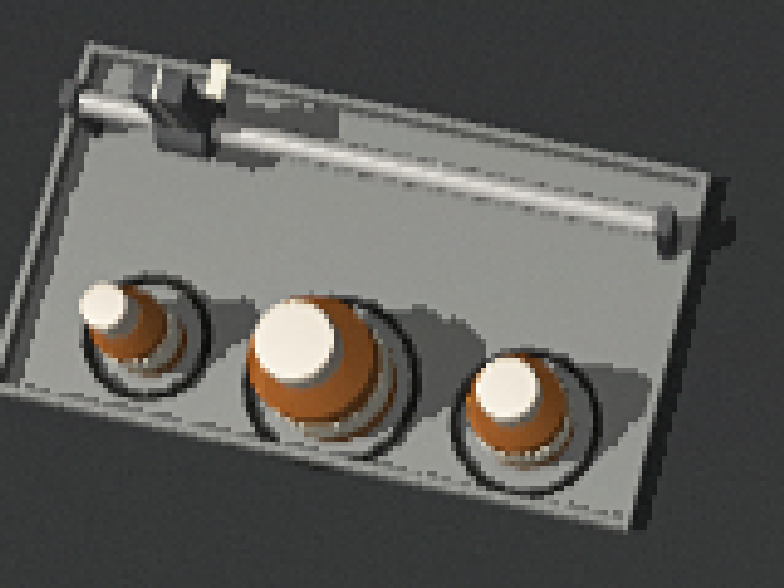

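View pics/t19.png

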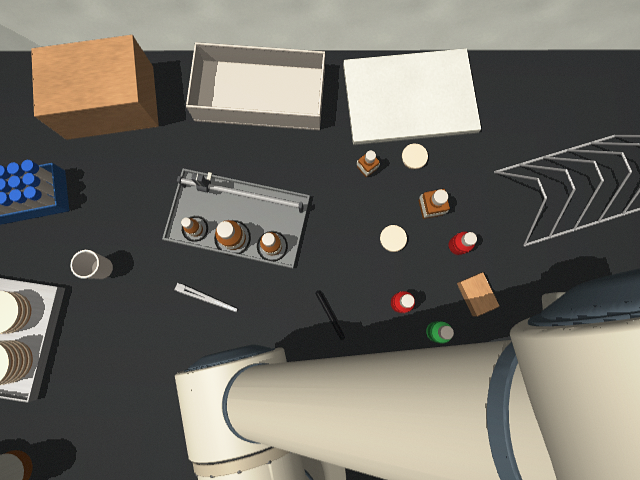

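```bash
python3 - <<'E'
from m import *
t=load('t19')
print(t['frame'][172:182,193:202].min(2))
for q in((197,175.5),(197.2,176.3),(197.5,176)):
    p=plane(t,*q,.095);print(q,p@TY,p@TX)
# post ends and mark band check in side
c=load('side0')
for q in((222.5,368.2),):
    for z in(.046,.044,.042):
        p=plane(c,*q,z);print(z,p@TY,p@TX)
for z in(.046,.044,.042):
    p=plane(load('top0'),202.08,184.54,z);print(z,p@TY,p@TX)
E
```

```text
[[103 119 135 124 142 134 134 132 104]
 [106  78  74  79 153 103 117 133 140]
 [ 97  86  85  83 195  75  75  76  90]
 [ 91  91  93 119 209  85  85  86  87]
 [ 94  94  93 128 174  87  90  95  95]
 [ 98  97  93 188 136  90  97  92  94]
 [104 103  94 236 100  92  95  95  95]
 [ 70  79 120 221  92  96  94  99  86]
 [ 42  50  72 129  57  72  89 104  80]
 [ 94  40  42  69  79  46  57  61  53]]
(197, 175.5) 0.30825448286986107 0.564793253848312
(197.2, 176.3) 0.30736867640339327 0.5631927118436579
(197.5, 176) 0.30693244113919527 0.5639686779429525
0.046 0.3099402257117659 0.5636285699187845
0.044 0.3088826704787364 0.564516300248965
0.042 0.30782511524570694 0.5654040305791456
0.046 0.3093744734491836 0.560668984847822
0.044 0.31006230957180575 0.5611824997568593
0.042 0.3107501456944279 0.5616960146658965
```

```bash
python3 - <<'E'
from m import *
print(manip.get_state()['t'],manip.job_done())
E
```

```text
the job is handed in; nothing more can be done
34.225 None
```

The job is done and handed in at t = 34.2 s. The large, medium and small round bottles each stand upright inside the ring of their own size. After that I slid the counterweight to the white mark and released it, then moved the arm clear.

- **Bottles:** The final top view and a side view taken after the last bottle was placed show all three upright with clear floor inside their rings.
- **Others left alone:** The square, red and green bottles appear at their starting positions in the final top view. I compared these by eye and did not re-measure them.
- **Counterweight:** Both cameras put the tab at about 0.3086–0.309 m along the rail and the mark at about 0.3095–0.310 m. It therefore reads about 1 mm short, which is below one pixel (about 2 mm), so I did not nudge it again.
- **Camera disagreement:** The two cameras differed by 3–4 mm in x, and I used their average. The force readings between moves peaked at 26.5 N, when the medium bottle touched the tray floor; I eased off before releasing it.

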